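# Sweep the jig bed and hold its guide rod through both bushings

### The job

The little jig frame is being put back together: first sweep all three brass offcuts off its bed onto the bench, touching them only with the wooden scraper block, and stand the scraper upright on the bench again. Then pick up the guide rod by its black handle and slide it, without forcing, from the right through the near bushing and on through the far one until its end sticks out visibly (1 cm or so) beyond the far upright. Finish while still holding the rod there by its handle, without pressing it hard against the bushings, so that a colleague can fit the clamp; leave the dish, the spool and the pliers alone.

Things in the scene. Friction and masses are not known exactly. Their poses are not given: they have to be found in the camera images.
- guide_frame: Jig frame, fixed. Aluminium bed 100 (x) x 160 (y) x 16 mm, top at z = 0.016; on it two dark steel uprights 44 (x) x 18 (y) mm, 84 mm above the bench (screw heads +5), centred at y = -0.067 (near) and +0.067 (far): 116 mm gap. One 16 mm bore through each, common axis along y at x = 0, z = 0.066. Origin: centre of the bed's underside; x away from the robot, y left, z up.
- near_mouth (a point): Centre of the near bushing's brass bell mouth, on the bore axis: 14 mm long on the upright's right (-y) side, narrowing from 31 mm inside (38 outside) to the 16 mm bore. At [0, -0.090, 0.066] of the frame; the rod enters here, going along the frame's +y.
- far_mouth (a point): Centre of the far bushing's equal bell mouth, which faces the near one across the gap; at [0, 0.044, 0.066] of the frame.
- far_face (a point): Centre of the bore's exit on the far upright's left (+y) outer face; at [0, 0.076, 0.066] of the frame.
- guide_rod: Guide rod, loose, about 0.15 kg. Round steel shank, 12 mm across, 195 mm long, tapered nose, along +y from the origin; black handle 16 (x) x 50 (y) x 24 (z) mm along -y, to be pinched across its 16 mm from above. Origin: on the axis where shank and handle meet. At the start it lies level in its rest, axis 32 mm above the bench, free space both sides of the handle.
- rod_tip (a point): Centre of the nose end of the shank, 195 mm along +y from the rod's origin.
- rod_rest: Wooden rest, fixed, 44 x 200 mm, 6 mm base, 38 mm high at most: a 12 mm wide pad (20 mm high) under the rod's handle and an open-topped notch near its tip; lift the rod straight up. Its origin is on the bench, y along the rod; the rod's origin stands at y = -0.072 of it.
- scraper: Wooden scraper block with a thin steel strip round its foot, loose, 0.12 kg: foot 24 (x) x 84 (y) x 16 (z) mm, on it a grip rib 14 (x) x 50 (y) mm up to 42 mm above the underside; pinch the rib across its 14 mm (fingertips above the foot). Its long face sweeps along its x. Origin: centre of the underside.
- offcut_a: Brass bar offcut 10 x 13 x 10 mm, lying on the jig's bed within 35 mm of the bed's middle toward the robot and within 29 mm either side. Its origin is the centre of its underside, so on the bed its z is 0.016 and on the bench 0.000. 12 g, loose.
- offcut_b: Brass hexagon offcut 14 mm across corners, 9 mm high, on the bed like offcut_a. Its origin is the centre of its underside, so on the bed its z is 0.016 and on the bench 0.000. 12 g, loose.
- offcut_c: Brass bar offcut 12 x 8 x 12 mm, on the bed like offcut_a. Its origin is the centre of its underside, so on the bed its z is 0.016 and on the bench 0.000. 12 g, loose.
- borax_dish: small round white dish, 68 mm across, 15 mm high; not part of the job. Origin: centre of its underside.
- solder_spool: small wire spool, 38 mm across, 20 mm high; not part of the job. Origin: centre of its underside.
- pliers: blue-handled pliers lying flat, 155 x 60 x 11 mm; not part of the job. Origin: centre of its underside.
Not all that is in view belongs to the job. What is shaped like the scraper but blue or pink is not meant.

How it is judged:
By the outcome, as a careful person would: the job done as asked, in the order asked, and still so for the second after the job is handed in, while the arm keeps its last pose, push and grip.
It also fails if it takes over 64 s, if anything falls off the work surface, if the arm or the gripper's body presses on something with over 40 N, if the wrist force passes 120 N, or if a joint passes its speed limit or range.

### The arm

A 6-joint arm with a two-finger parallel gripper is mounted at the origin on the work surface; the furniture and walls round the work are solid. World frame = base frame: x ahead of the robot, y to its left, z up, the work surface at z = 0. Lengths are in m, angles in rad, forces in N, time in s.
With the tool pointing down it reaches from about 0.225 to 0.725 m from the base axis. Payload 3.1 kg.
Tool frame: the origin (TCP) lies midway between the tips of the shut fingers; the grasp point (between the pads) lies r.hold_point_z behind it (r.hold_point_z is the distance from the TCP to the grasp point, in m); z points along the fingers, y is the line along which they close (so a half turn about z gives the same grasp; the last joint's range is limited). The gripper opens to 85 mm and grips with 20 to 120 N. Pads are 22 mm wide; open, the fingers measure 114 mm over their backs; the gripper's body (76 mm by 85 mm) begins 54 mm behind the grasp point. The pads swing forward as they close: fully open they stand 13 mm farther back than shut.
Start: joints at [1.107, 0.048, 0.099, 1.622, 0, 1.443], TCP at [0.173, 0.496, 0.209] pointing down, gripper open.
Joint ranges: [-2.91, 2.91], [-0.99, 1.94], [-1.21, 1.42], [-2.12, 2.29], [-1.49, 1.47], [-3.14, 3.14]. Speed limits (rad/s): [2.79, 2.79, 3.14, 3.14, 3.14, 3.14].

### API

Orientations are given as a rotation vector (axis times angle).
In Python, from plant import r gives the robot as it stands.
- The arm moves only by the tool jog_arm, never from a script. Its argument "targets" is a list of rows, each an object of numbers: "wx", "wy", "wz": the turn, a rotation vector about the world's x, y, z in rad; "x", "y", "z": the shift along the world's x, y, z in m; "grip": the opening, from 0 (shut) to 1 (fully open). A call has 1 to 12 rows; each row shifts and turns the commanded pose from where the row before left it; what a row does not reach is not made up. A row lasts 1/8 s, in which the tool goes at most 62.5 mm and 10.7 degrees, less where a joint would pass 70% of its speed; a pose out of reach is approached as far as the arm can. A call is refused whole if a number of a shift passes 0.0625 or a number of a turn 0.188, either way. A call with a gripper value outside its range is refused whole. The fingers move at their own pace and stop on an object; "grip_force" is the grip in N (left out, the last holds). Time passes only in rows, so rows that do not move let the fingers close. It gives the time, the measured TCP pose, the force, the opening and the grip force at its end, in the units of the state.
- r.get_state(): the state, without advancing time (a new reading comes with each control period).
- r.snapshot(name): name is "scene" or "top" or "wrist"; returns a dict with "color" (384x512x3 uint8, red, green, blue), "mtx" (3x3 intrinsics, pixels), "rvec" (rotation vector, rad) and "tvec" (3), from world to camera coordinates, as OpenCV has them; the wrist camera has in their place "mount" (4x4, takes a point from camera to tool coordinates, whose origin is the TCP and whose axes are the flange's). Camera axes: x right, y down, z forward; pixel columns grow to the right and rows downward; lengths in m; the calibration is good to about 2 mm. The wrist camera is an equidistant fisheye: a pixel r from the principal point sees the ray r / f radians off the axis. A picture is of the moment at which its call begins: read the wrist's pose just before it. There is no depth.
- r.close_job(): hands the job in; it is judged then, once.
The state is a dict: "clock": time; "joints": joint angles; "joint_vel": joint speeds; "effort": joint torques, N m; "position": TCP position; "tool_rot": TCP orientation; "contact_force": force on the tool from outside, world axes, zero at the start; "wrist_torque": the same for the moment, N m; "gripper_width": finger opening in m; "gripper_force": force on a finger pad.
Only numpy, scipy, OpenCV 4.12 (cv2) and the standard library are available. Lean on these libraries where they do the work, as an engineer would, in place of code of your own. Each camera call takes 0.05 s, during which the arm holds its last target. There are 200 camera calls.

## Working session

There is one attempt and no reset: what is moved stays moved. The work goes in short steps, Python scripts to look and compute and a tool call to move; the robot and the scene stay as the last step left them, time stands still between calls to the robot, and variables do not carry over. Pictures are saved under pics/ and viewed, at most 10 in all, crops included, and the job is handed in when it is done.

Besides the shell and the picture viewer there is one more tool, called by a JSON object that holds its "api" and its "payload". jog_arm: Moves the arm, as the interface text tells. Its arguments: {"type":"object","properties":{"targets":{"type":"array"},"grip_force":{"type":"number"}},"required":["targets"]}

```bash
mkdir -p pics; ls
cat > h.py <<'E'
import numpy as np, cv2
from plant import r
from scipy.spatial.transform import Rotation as R
def snap(n,f):
    s=r.snapshot(n); cv2.imwrite('pics/'+f,s['color'][:,:,::-1]); np.savez('pics/'+f+'.npz',**s); return s
def load(f): return np.load('pics/'+f+'.npz')
def px2w(s,u,v,z):
    M=R.from_rotvec(np.ravel(s['rvec'])).as_matrix(); t=np.ravel(s['tvec'])
    d=M.T@np.linalg.inv(s['mtx'])@np.array([u,v,1.]); c=-M.T@t
    return c+d*(z-c[2])/d[2]
def w2px(s,P):
    return cv2.projectPoints(np.atleast_2d(np.array(P,float)),np.ravel(s['rvec']),np.ravel(s['tvec']),s['mtx'],None)[0][:,0]
E
python3 - <<'E'
from h import *
a=snap('scene','s0.png');b=snap('top','t0.png')
print(r.get_state(),r.hold_point_z)
cv2.imwrite('pics/t0b.png',cv2.resize(b['color'][:,:,::-1],(800,600),interpolation=3))
cv2.imwrite('pics/s0b.png',cv2.resize(a['color'][:,:,::-1],(800,600),interpolation=3))
E
```

```text
pics
{'clock': 0.1, 'joints': array([1.10720145e+00, 4.87023507e-02, 9.77516373e-02, 1.62199540e+00,
       9.50328695e-06, 1.44298830e+00]), 'joint_vel': array([ 1.14172413e-03, -9.24513815e-04,  3.49873639e-03,  3.67976988e-04,
       -6.55446126e-04,  4.07400942e-05]), 'effort': array([ 2.25612413e-03, -3.39851046e+01,  3.20936573e+01,  1.57982198e-02,
       -1.45798990e-04, -1.21223829e-05]), 'position': array([0.172738  , 0.49513745, 0.20821947]), 'tool_rot': array([-0.52487179, -3.09679038,  0.00322531]), 'contact_force': array([-0.29266312, -0.69569472, -0.06167139]), 'wrist_torque': array([-0.02456286,  0.03624285, -0.0363737 ]), 'gripper_force': 0.0, 'gripper_width': 0.08541566548978372} 0.0187
```

View pics/t0b.png

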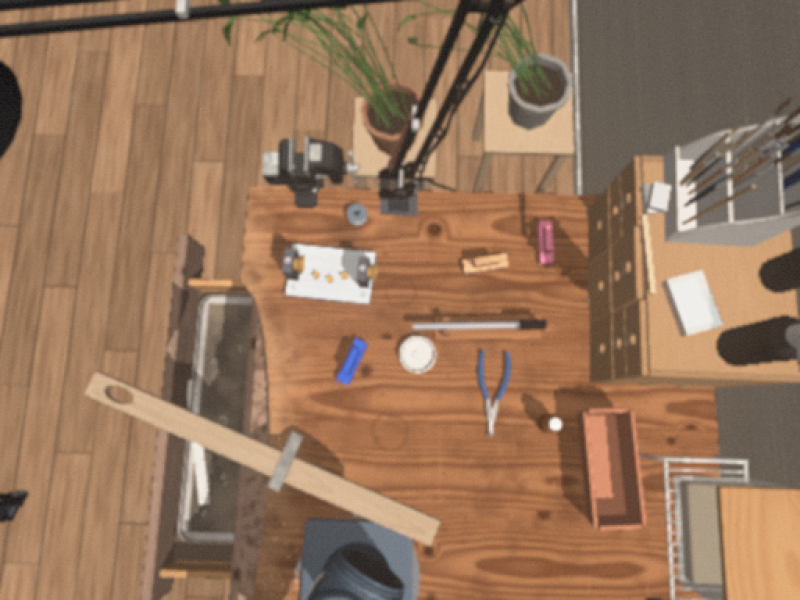

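View pics/s0b.png

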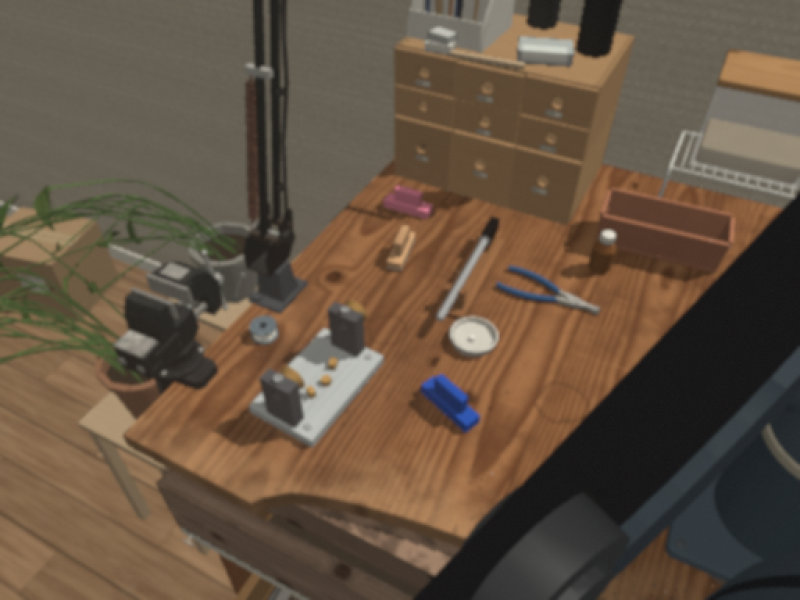

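The top view shows the frame at (330,273) and the rod along (412..545,325) with its handle on the right. Candidates for the scraper are natural wood (485,263), pink (545,242) and blue (352,360). I choose the wooden one and will check it in an enlarged crop.

Run:
```python
from h import *
b=load('t0.png')
c=b['color'][145:225,175:355,::-1]
cv2.imwrite('pics/t0c.png',cv2.resize(c,None,fx=4.4,fy=4.4,interpolation=cv2.INTER_CUBIC))
for n,u,v,z in [('frame',330,273,.016),('scr',485,263,.03),('rodtip',412,326,.032),('rodend',546,324,.032),('dish',418,354,.01),('spool',357,214,.01)]:
    print(n,px2w(b,u*.64,v*.64,z).round(3))
M=R.from_rotvec(np.ravel(b['rvec'])).as_matrix(); print(-M.T@np.ravel(b['tvec']),b['mtx'])
```

```text
frame [0.542 0.073 0.016]
scr [ 0.566 -0.219  0.03 ]
rodtip [ 0.442 -0.085  0.032]
rodend [ 0.453 -0.331  0.032]
dish [ 0.393 -0.098  0.01 ]
spool [0.662 0.028 0.01 ]
[ 0.29837833 -0.08312285  1.0759359 ] [[366.35654639   0.         258.8116347 ]
 [  0.         366.35654639 192.08684208]
 [  0.           0.           1.        ]]
```

View pics/t0c.png

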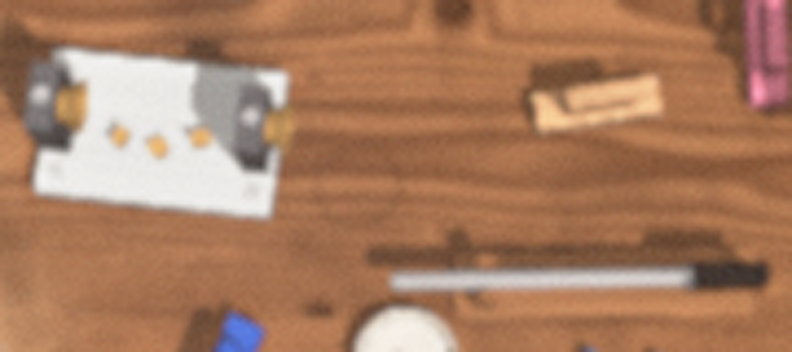

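The close crop confirms the scraper is the wooden block with a rib at crop (595,103). The frame's bed corners are at (62,48), (288,72), (270,216) and (34,192), and the offcuts at (119,134), (156,146) and (201,137). Rod tip is at (392,281), handle end at (766,274).

{"api": "jog_arm", "payload": {"targets": [{"x":0.043,"y":-0.05,"z":0.01,"wz":-0.177},{"x":0.043,"y":-0.05,"z":0.01,"wz":-0.177},{"x":0.043,"y":-0.05,"z":0.01,"wz":-0.177},{"x":0.043,"y":-0.05,"z":0.01,"wz":-0.177},{"x":0.043,"y":-0.05,"z":0.01,"wz":-0.177},{"x":0.043,"y":-0.05,"z":0.01,"wz":-0.177},{"x":0.043,"y":-0.05,"wz":-0.177},{"x":0.01,"y":-0.05},{},{}]}}

```text
invalid input at $.targets[0]: expected keys wx, wy, wz, x, y, z, grip
```

```bash
cat >> h.py <<'E'
def wsnap(f):
    st=r.get_state(); s=r.snapshot('wrist')
    T=np.eye(4); T[:3,:3]=R.from_rotvec(st['tool_rot']).as_matrix(); T[:3,3]=st['position']
    s['T']=T@s['mount']; np.savez('pics/'+f+'.npz',**s); cv2.imwrite('pics/'+f,s['color'][:,:,::-1]); return s
def wpx(s,u,v,z):
    K=s['mtx']; a=(u-K[0,2])/K[0,0]; b=(v-K[1,2])/K[1,1]; th=np.hypot(a,b)
    d=np.array([a/th*np.sin(th),b/th*np.sin(th),np.cos(th)]) if th>1e-9 else np.array([0,0,1.])
    d=s['T'][:3,:3]@d; c=s['T'][:3,3]; return c+d*(z-c[2])/d[2]
def wproj(s,P):
    p=(np.atleast_2d(P)-s['T'][:3,3])@s['T'][:3,:3]; rr=np.hypot(p[:,0],p[:,1]); th=np.arctan2(rr,p[:,2])
    return np.stack([s['mtx'][0,2]+s['mtx'][0,0]*th*p[:,0]/rr, s['mtx'][1,2]+s['mtx'][1,1]*th*p[:,1]/rr],1)
E
python3 - <<'E'
from h import *
s=wsnap('w1.png'); print(r.get_state()['position'],r.get_state()['tool_rot'],s['mtx'],s['mount'],s['T'])
cv2.imwrite('pics/w1b.png',cv2.resize(s['color'][:,:,::-1],(800,600),interpolation=3))
b=load('t0.png'); f=lambda U,V,z:px2w(b,175+U/4.4,145+V/4.4,z).round(4)
for n,p in dict(bed=[(62,48),(288,72),(270,216),(34,192)]).items():
    for q in p: print(n,f(*q,.016))
for q in [(535,130),(662,112),(658,75),(530,93)]: print('scr',f(*q,.016))
for q in [(392,281),(692,276),(766,274)]: print('rod',f(*q,.032))
E
```

```text
[0.17277966 0.49519944 0.20837248] [-5.24962725e-01 -3.09686105e+00  2.76483270e-03] [[297.31863964   0.         253.06212248]
 [  0.         297.31863964 191.08472721]
 [  0.           0.           1.        ]] [[ 1.28320072e-03 -9.56750449e-01 -2.90907083e-01  7.40867455e-02]
 [ 9.99998855e-01  9.94358321e-04  1.14073015e-03  8.49846870e-04]
 [-8.02128208e-04 -2.90908214e-01  9.56750630e-01 -1.65459464e-01]
 [ 0.00000000e+00  0.00000000e+00  0.00000000e+00  1.00000000e+00]] [[ 0.32830002  0.90392685  0.27410828  0.10322941]
 [ 0.94457256 -0.31376423 -0.09661614  0.52066979]
 [-0.00132855  0.29063424 -0.9568333   0.37369774]
 [ 0.          0.          0.          1.        ]]
bed [0.5979 0.1429 0.016 ]
bed [ 0.5851 -0.0119  0.016 ]
bed [ 0.4855 -0.0036  0.016 ]
bed [0.4975 0.1554 0.016 ]
scr [ 0.5493 -0.1799  0.016 ]
scr [ 0.5641 -0.2654  0.016 ]
scr [ 0.5898 -0.2628  0.016 ]
scr [ 0.5749 -0.1763  0.016 ]
rod [ 0.4418 -0.0862  0.032 ]
rod [ 0.4505 -0.2818  0.032 ]
rod [ 0.4532 -0.33    0.032 ]
```

View pics/w1b.png

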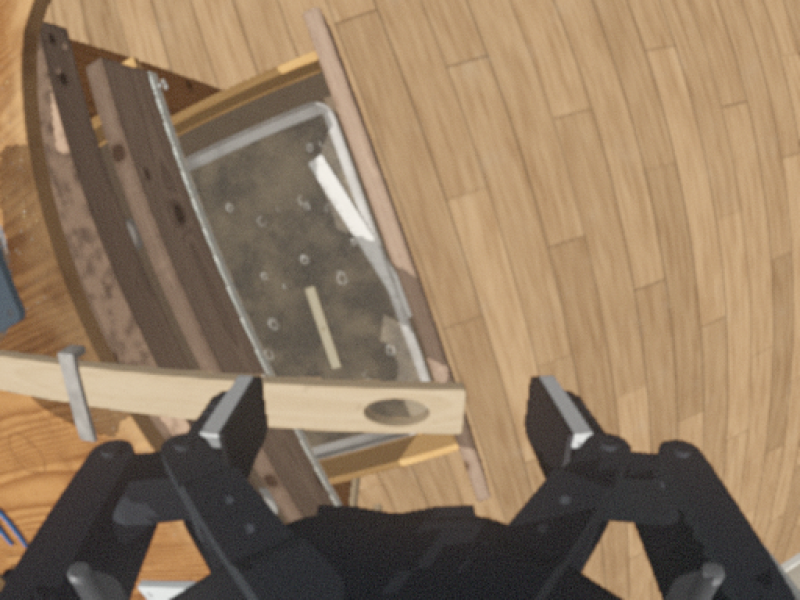

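That wasn't useful: the arm hadn't moved, because rows need every key. The picture shows the floor and sink edge. Moving with full rows.

{"api": "jog_arm", "payload": {"targets": [{"x":0.041,"y":-0.052,"z":0.003,"wx":0,"wy":0,"wz":-0.118,"grip":1},{"x":0.041,"y":-0.052,"z":0.003,"wx":0,"wy":0,"wz":-0.118,"grip":1},{"x":0.041,"y":-0.052,"z":0.003,"wx":0,"wy":0,"wz":-0.118,"grip":1},{"x":0.041,"y":-0.052,"z":0.003,"wx":0,"wy":0,"wz":-0.118,"grip":1},{"x":0.041,"y":-0.052,"z":0.003,"wx":0,"wy":0,"wz":-0.118,"grip":1},{"x":0.041,"y":-0.052,"z":0.003,"wx":0,"wy":0,"wz":-0.118,"grip":1},{"x":0.041,"y":-0.052,"z":0.003,"wx":0,"wy":0,"wz":-0.118,"grip":1},{"x":0.041,"y":-0.052,"z":0.003,"wx":0,"wy":0,"wz":-0.118,"grip":1},{"x":0.041,"y":-0.052,"z":0.003,"wx":0,"wy":0,"wz":-0.118,"grip":1},{"x":0,"y":0,"z":0,"wx":0,"wy":0,"wz":0,"grip":1},{"x":0,"y":0,"z":0,"wx":0,"wy":0,"wz":0,"grip":1}]}}

```text
clock: 1.52
position: [0.5204, 0.0544, 0.2342]
tool_rot: [-2.02, -2.403, 0.001]
contact_force: [0.1, -0.7, -0.1]
gripper_width: 0.0852
gripper_force: 0.0
```

Run:
```python
from h import *
s=wsnap('w2.png'); print(r.get_state()['position'],r.get_state()['tool_rot'])
cv2.imwrite('pics/w2b.png',cv2.resize(s['color'][:,:,::-1],(800,600),interpolation=3))
```

```text
[0.52023968 0.05505967 0.23453797] [-2.01928989e+00 -2.40517179e+00  5.09862065e-04]
```

View pics/w2b.png

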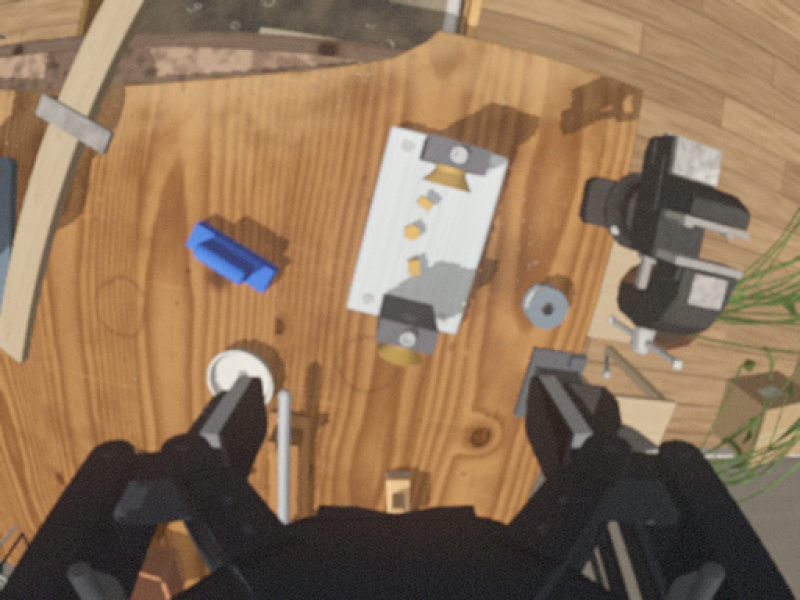

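The view shows the bed with corners (393,127), (508,160), (457,333) and (348,307), screw heads at (459,155) and (407,340), and offcuts at (426,202), (413,231) and (414,267). The near mouth points down-image, toward -y.

Run:
```python
from h import *
s=load('w2.png'); f=lambda u,v,z:wpx(s,u*.64,v*.64,z).round(4)
P=np.array([f(*q,.016) for q in [(393,127),(508,160),(457,333),(348,307)]]);print(P)
c=P.mean(0);y=(P[0]+P[1]-P[2]-P[3])/2;print('c',c,np.linalg.norm(y),'yaw',np.degrees(np.arctan2(-y[0],y[1])))
h=[f(459,155,.089),f(407,340,.089)];d=h[0]-h[1];print('screws',h,np.mean(h,0),np.linalg.norm(d),np.degrees(np.arctan2(-d[0],d[1])))
b=load('t0.png')
g=lambda U,V,z:px2w(b,175+U/4.4,145+V/4.4,z).round(4)
for a,q in zip([(426,202),(413,231),(414,267)],[(119,134),(156,146),(201,137)]): print('off',f(*a,.022),g(*q,.022))
for c0,yw in [((.5415,.0707),-4.5),(c[:2],np.degrees(np.arctan2(-y[0],y[1])))]:
    k=np.radians(yw); Rm=np.array([[np.cos(k),-np.sin(k)],[np.sin(k),np.cos(k)]])
    for a,q in zip([(426,202),(413,231),(414,267)],[(119,134),(156,146),(201,137)]): print('in frame',(Rm.T@(f(*a,.022)[:2]-c0)).round(4),(Rm.T@(g(*q,.022)[:2]-c0)).round(4))
print('screwtop',[g(*q,.089) for q in [(40,95),(252,117)]])
print('rodtip',f(284,392,.032))
```

```text
[[ 0.501   0.1565  0.016 ]
 [ 0.5992  0.1483  0.016 ]
 [ 0.5875 -0.0081  0.016 ]
 [ 0.4887 -0.0008  0.016 ]]
c [0.5441   0.073975 0.016   ] 0.15730836754603997 yaw -4.374960731608472
screws [array([0.5485, 0.1407, 0.089 ]), array([0.5379, 0.0063, 0.089 ])] [0.5432 0.0735 0.089 ] 0.13481735793287153 -4.5095287748412956
off [0.538  0.1006 0.022 ] [0.5375 0.0995 0.022 ]
off [0.5319 0.0751 0.022 ] [0.53   0.0742 0.022 ]
off [0.5382 0.0455 0.022 ] [0.537  0.0444 0.022 ]
in frame [-0.0058  0.0295] [-0.0062  0.0284]
in frame [-0.0099  0.0036] [-0.0117  0.0026]
in frame [-0.0013 -0.0254] [-0.0024 -0.0266]
in frame [-0.0081  0.0261] [-0.0085  0.0249]
in frame [-0.0123  0.0002] [-0.0141 -0.0009]
in frame [-0.0037 -0.0288] [-0.0048 -0.03  ]
screwtop [array([0.5462, 0.1393, 0.089 ]), array([0.5355, 0.0048, 0.089 ])]
rodtip [ 0.4425 -0.0866  0.032 ]
```

{"api": "jog_arm", "payload": {"targets": [{"x":0.01,"y":-0.055,"z":0,"wx":0,"wy":0,"wz":0,"grip":1},{"x":0.01,"y":-0.055,"z":0,"wx":0,"wy":0,"wz":0,"grip":1},{"x":0.01,"y":-0.055,"z":-0.02,"wx":0,"wy":0,"wz":0,"grip":1},{"x":0.01,"y":-0.055,"z":-0.035,"wx":0,"wy":0,"wz":0,"grip":0.6},{"x":0.009,"y":-0.056,"z":-0.04,"wx":0,"wy":0,"wz":0,"grip":0.6},{"x":0,"y":0,"z":-0.04,"wx":0,"wy":0,"wz":0,"grip":0.6},{"x":0,"y":0,"z":0,"wx":0,"wy":0,"wz":0,"grip":0.6}]}}

```text
clock: 2.45
position: [0.5651, -0.2102, 0.1011]
tool_rot: [-2.013, -2.399, 0.003]
contact_force: [-0.3, 0.2, -0.5]
gripper_width: 0.0515
gripper_force: 0.0
```

Run:
```python
from h import *
s=wsnap('w3.png'); print(r.get_state()['position'],r.get_state()['tool_rot'])
cv2.imwrite('pics/w3b.png',cv2.resize(s['color'][100:,60:460,::-1],(800,568),interpolation=3))
```

```text
[ 0.567095   -0.21081593  0.10428332] [-2.01580117e+00 -2.40396670e+00  1.11741958e-03]
```

View pics/w3b.png

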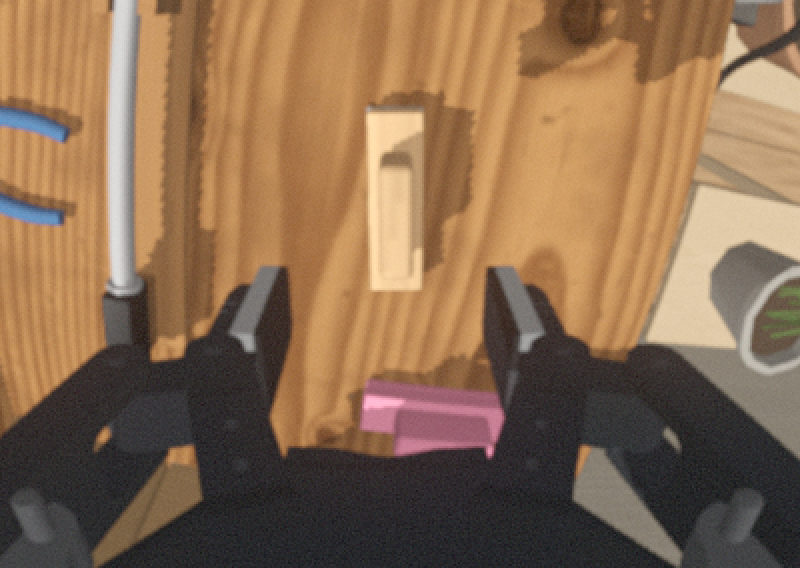

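The wooden scraper sits between the fingers: foot corners (366,108), (424,108), (422,290) and (371,290), rib top about (396,165) to (396,280). The pink block is well below it.

Run:
```python
from h import *
s=load('w3.png'); f=lambda u,v,z:wpx(s,60+u/2,100+v/2,z).round(4)
P=np.array([f(*q,.016) for q in [(366,110),(424,110),(422,290),(371,290)]]);print(P,P.mean(0));y=P[0]+P[1]-P[2]-P[3];print(np.degrees(np.arctan2(-y[0],y[1])),np.linalg.norm(y)/2)
print('rib',f(396,165,.042),f(396,281,.042))
print(wproj(s,[.5695,-.221,.042]))
print('rod/handle junction',f(124,289,.036))
```

```text
[[ 0.5512 -0.1806  0.016 ]
 [ 0.5755 -0.1762  0.016 ]
 [ 0.5912 -0.2599  0.016 ]
 [ 0.5675 -0.2641  0.016 ]] [ 0.57135 -0.2202   0.016  ]
10.834678843378077 0.0851173307852167
rib [ 0.5666 -0.1956  0.042 ] [ 0.5757 -0.2449  0.042 ]
[[255.81739657 213.07365803]]
rod/handle junction [ 0.4529 -0.2778  0.036 ]
```

{"api": "jog_arm", "payload": {"targets": [{"x":0.004,"y":-0.0095,"z":-0.03,"wx":0,"wy":0,"wz":0,"grip":0.5},{"x":0,"y":0,"z":-0.03,"wx":0,"wy":0,"wz":0,"grip":0.5},{"x":0,"y":0,"z":-0.022,"wx":0,"wy":0,"wz":0,"grip":0.5},{"x":0,"y":0,"z":0,"wx":0,"wy":0,"wz":0,"grip":0.5}], "grip_force": 40}}

```text
clock: 3.0
position: [0.5728, -0.221, 0.0245]
tool_rot: [-2.018, -2.407, -0.0]
contact_force: [1.1, 0.8, 0.6]
gripper_width: 0.0427
gripper_force: 0.0
```

{"api": "jog_arm", "payload": {"targets": [{"x":-0.001,"y":0,"z":-0.003,"wx":0,"wy":0,"wz":0,"grip":0},{"x":0,"y":0,"z":0,"wx":0,"wy":0,"wz":0,"grip":0},{"x":0,"y":0,"z":0,"wx":0,"wy":0,"wz":0,"grip":0},{"x":0,"y":0,"z":0,"wx":0,"wy":0,"wz":0,"grip":0},{"x":0,"y":0,"z":0,"wx":0,"wy":0,"wz":0,"grip":0},{"x":0,"y":0,"z":0,"wx":0,"wy":0,"wz":0,"grip":0}]}}

```text
clock: 3.75
position: [0.5714, -0.2227, 0.0205]
tool_rot: [-2.021, -2.405, 0.0]
contact_force: [-0.3, -0.4, -0.2]
gripper_width: -0.0003
gripper_force: 0.0
```

Run:
```python
from h import *
s=wsnap('w4.png'); st=r.get_state(); print(st['position'],st['gripper_width'],st['gripper_force'])
t=snap('top','t4.png');q=snap('scene','s4.png')
A=cv2.resize(s['color'][100:,60:460,::-1],(400,284)); B=cv2.resize(t['color'][130:230,260:360,::-1],(300,300),interpolation=2); C=cv2.resize(q['color'][90:190,220:330,::-1],(330,300),interpolation=2)
im=np.zeros((590,800,3),np.uint8); im[:284,:400]=A; im[290:590,:300]=B; im[290:590,400:730]=C
cv2.imwrite('pics/m4.png',im)
```

```text
[ 0.57143245 -0.22266499  0.02050616] -6.653764020639697e-05 0.0
```

View pics/m4.png

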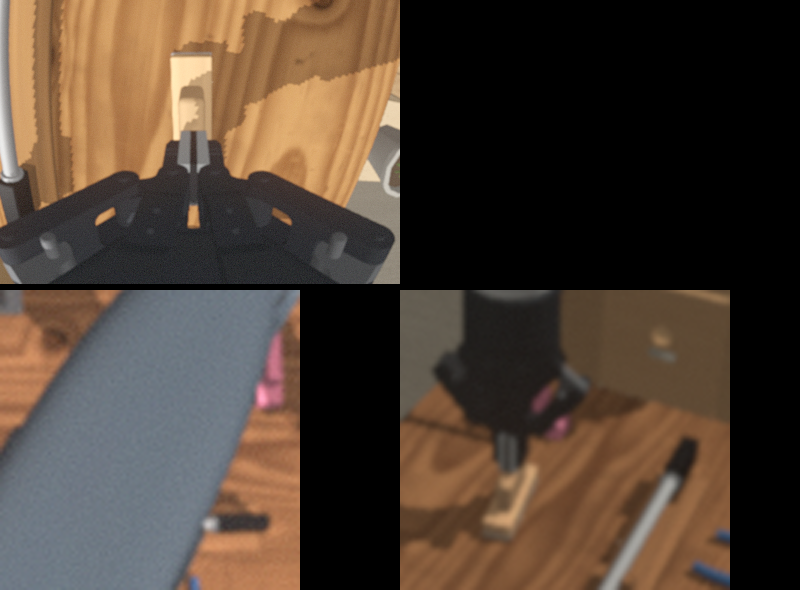

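The wrist view shows the fingers fully shut at (193,148), with the scraper still standing ahead and below. In the scene crop the tips, at (512,470), look to be over the scraper's back part. Checking the geometry.

Run:
```python
from h import *
s=load('w4.png'); q=load('s4.png'); p=np.array([.5714,-.2227,.0205])
print('tcp in wrist',wproj(s,p),'in scene',w2px(q,p), 'scene z.042',w2px(q,p+[0,0,.022]))
f=lambda u,v,z:wpx(s,60+u,100+v,z).round(4)
print('front edge z.016',f(172,53,.016),f(212,53,.016),'rib front top',f(180,88,.042),f(203,88,.042), 'tips at z.02',f(193,130,.0205),f(193,130,.045))
S=lambda u,v,z:px2w(q,220+(u-400)/3,90+(v-290)/3,z).round(4)
print('scene: front foot bottom',S(482,525,0),S(510,540,0),'back foot top right',S(538,466,.016))
cv2.imwrite('pics/m5.png',np.hstack([cv2.resize(s['color'][180:300,210:310,::-1],(400,480),interpolation=2),cv2.resize(q['color'][120:180,236:286,::-1],(400,480),interpolation=2)]))
```

```text
tcp in wrist [[252.11177673 229.83451247]] in scene [[255.64849292 155.12779819]] scene z.042 [[255.69885615 148.17841827]]
front edge z.016 [ 0.5519 -0.1791  0.016 ] [ 0.5747 -0.1751  0.016 ] rib front top [ 0.5598 -0.1915  0.042 ] [ 0.5712 -0.1895  0.042 ] tips at z.02 [ 0.572  -0.2227  0.0205] [ 0.57   -0.2118  0.045 ]
scene: front foot bottom [ 0.5775 -0.189   0.    ] [ 0.5481 -0.1828  0.    ] back foot top right [ 0.5623 -0.2638  0.016 ]
```

View pics/m5.png

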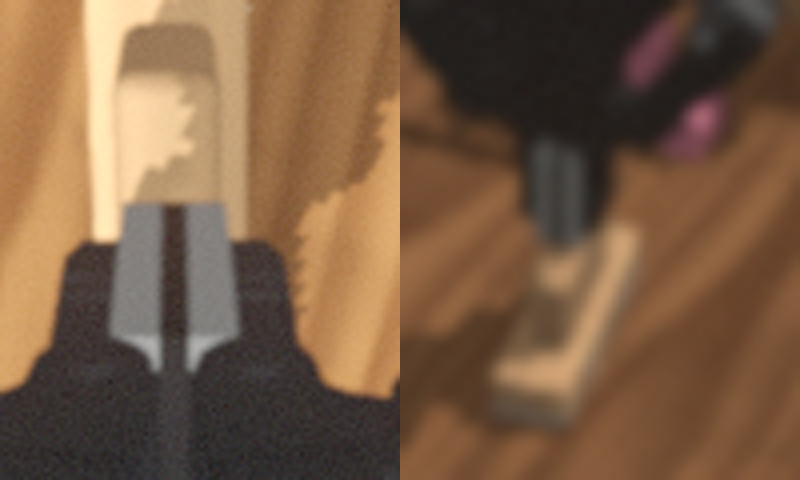

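The fingers are truly shut and the tips sit about 20 mm above where the TCP reading puts them. The visible front of the tips fits z ≈ 0.043, just over the rib. I'll open partly and go down in small, force-watched steps.

{"api": "jog_arm", "payload": {"targets": [{"x":0,"y":0,"z":0.004,"wx":0,"wy":0,"wz":0,"grip":0.5},{"x":0,"y":0,"z":0,"wx":0,"wy":0,"wz":0,"grip":0.5},{"x":0,"y":0,"z":0,"wx":0,"wy":0,"wz":0,"grip":0.5},{"x":0,"y":0.002,"z":-0.006,"wx":0,"wy":0,"wz":0,"grip":0.5},{"x":0,"y":0,"z":-0.004,"wx":0,"wy":0,"wz":0,"grip":0.5},{"x":0,"y":0,"z":-0.003,"wx":0,"wy":0,"wz":0,"grip":0.5},{"x":0,"y":0,"z":0,"wx":0,"wy":0,"wz":0,"grip":0.5}]}}

```text
clock: 4.78
position: [0.5711, -0.2204, 0.0109]
tool_rot: [-2.021, -2.404, 0.0]
contact_force: [-0.3, -0.9, -1.2]
gripper_width: 0.0429
gripper_force: 0.0
```

{"api": "jog_arm", "payload": {"targets": [{"x":0,"y":0,"z":0,"wx":0,"wy":0,"wz":0,"grip":0},{"x":0,"y":0,"z":0,"wx":0,"wy":0,"wz":0,"grip":0},{"x":0,"y":0,"z":0,"wx":0,"wy":0,"wz":0,"grip":0},{"x":0,"y":0,"z":0,"wx":0,"wy":0,"wz":0,"grip":0},{"x":0,"y":0,"z":0,"wx":0,"wy":0,"wz":0,"grip":0}], "grip_force": 20}}

```text
clock: 5.4
position: [0.5717, -0.2208, 0.0119]
tool_rot: [2.021, 2.405, 0.0]
contact_force: [-1.0, -0.6, 0.8]
gripper_width: 0.013
gripper_force: 23.4
```

{"api": "jog_arm", "payload": {"targets": [{"x":0,"y":0,"z":0,"wx":0,"wy":0,"wz":0,"grip":0.45},{"x":0,"y":0,"z":0,"wx":0,"wy":0,"wz":0,"grip":0.45},{"x":0,"y":0,"z":-0.005,"wx":0,"wy":0,"wz":0,"grip":0.45},{"x":0,"y":0,"z":-0.004,"wx":0,"wy":0,"wz":0,"grip":0.45},{"x":0,"y":0,"z":-0.002,"wx":0,"wy":0,"wz":0,"grip":0},{"x":0,"y":0,"z":0,"wx":0,"wy":0,"wz":0,"grip":0},{"x":0,"y":0,"z":0,"wx":0,"wy":0,"wz":0,"grip":0},{"x":0,"y":0,"z":0,"wx":0,"wy":0,"wz":0,"grip":0},{"x":0,"y":0,"z":0,"wx":0,"wy":0,"wz":0,"grip":0}], "grip_force": 50}}

```text
clock: 6.52
position: [0.5715, -0.2206, 0.0005]
tool_rot: [-2.021, -2.405, 0.0]
contact_force: [-0.1, -0.1, -1.3]
gripper_width: 0.0129
gripper_force: 50.2
```

{"api": "jog_arm", "payload": {"targets": [{"x":0,"y":0,"z":0.03,"wx":0,"wy":0,"wz":0,"grip":0},{"x":0,"y":0,"z":0.05,"wx":0,"wy":0,"wz":0,"grip":0},{"x":0,"y":0,"z":0.05,"wx":0,"wy":0,"wz":0,"grip":0},{"x":0,"y":0.049,"z":0,"wx":0,"wy":0,"wz":-0.042,"grip":0},{"x":0,"y":0.049,"z":0,"wx":0,"wy":0,"wz":-0.042,"grip":0},{"x":0,"y":0.049,"z":0,"wx":0,"wy":0,"wz":-0.042,"grip":0},{"x":0,"y":0.049,"z":0,"wx":0,"wy":0,"wz":-0.042,"grip":0},{"x":0,"y":0.048,"z":0,"wx":0,"wy":0,"wz":-0.042,"grip":0},{"x":-0.002,"y":0.047,"z":0,"wx":0,"wy":0,"wz":-0.042,"grip":0},{"x":0,"y":0,"z":0,"wx":0,"wy":0,"wz":0,"grip":0},{"x":0,"y":0,"z":0,"wx":0,"wy":0,"wz":0,"grip":0}]}}

```text
clock: 7.9
position: [0.5695, 0.0702, 0.1306]
tool_rot: [2.306, 2.132, -0.001]
contact_force: [0.0, -0.8, -1.0]
gripper_width: 0.013
gripper_force: 50.2
```

```bash
cat >> h.py <<'E'
def show(tx,ty,tz,yaw):
    st=r.get_state(); M=R.from_rotvec(st['tool_rot']).as_matrix()
    y=np.degrees(np.arctan2(M[1,1],M[0,1])); tilt=M[:,2]
    print('clk',st['clock'],'pos',st['position'].round(4),'yaw',y.round(2),'tilt',tilt.round(4),'go',(np.array([tx,ty,tz])-st['position']).round(4),'wz',np.radians(yaw-y).round(4),'F',st['contact_force'].round(1),'w',round(st['gripper_width'],4),st['gripper_force'])
E
python3 -c "
from h import *
show(.5694,.0704,.0175,-4.45)"
```

```text
clk 7.9 pos [0.5695 0.0702 0.1306] yaw -4.48 tilt [ 1.e-04 -7.e-04 -1.e+00] go [-1.000e-04  2.000e-04 -1.131e-01] wz 0.0006 F [ 0.  -0.8 -1. ] w 0.013 50.179240107536316
```

{"api": "jog_arm", "payload": {"targets": [{"x":0,"y":0,"z":-0.03,"wx":0,"wy":0,"wz":0,"grip":0},{"x":0,"y":0,"z":-0.03,"wx":0,"wy":0,"wz":0,"grip":0},{"x":0,"y":0,"z":-0.03,"wx":0,"wy":0,"wz":0,"grip":0},{"x":0,"y":0,"z":-0.015,"wx":0,"wy":0,"wz":0,"grip":0},{"x":0,"y":0,"z":-0.006,"wx":0,"wy":0,"wz":0,"grip":0},{"x":0,"y":0,"z":0,"wx":0,"wy":0,"wz":0,"grip":0}]}}

```text
clock: 8.65
position: [0.57, 0.0699, 0.0201]
tool_rot: [2.308, 2.131, 0.001]
contact_force: [-0.4, 0.2, -1.3]
gripper_width: 0.0126
gripper_force: 50.2
```

{"api": "jog_arm", "payload": {"targets": [{"x":0,"y":0,"z":-0.0022,"wx":0,"wy":0,"wz":0,"grip":0},{"x":-0.008,"y":0.0006,"z":0,"wx":0,"wy":0,"wz":0,"grip":0},{"x":-0.01,"y":0.0008,"z":0,"wx":0,"wy":0,"wz":0,"grip":0},{"x":-0.01,"y":0.0008,"z":0,"wx":0,"wy":0,"wz":0,"grip":0},{"x":-0.01,"y":0.0008,"z":0,"wx":0,"wy":0,"wz":0,"grip":0},{"x":-0.01,"y":0.0008,"z":0,"wx":0,"wy":0,"wz":0,"grip":0},{"x":-0.01,"y":0.0008,"z":0,"wx":0,"wy":0,"wz":0,"grip":0},{"x":-0.01,"y":0.0008,"z":0,"wx":0,"wy":0,"wz":0,"grip":0},{"x":-0.01,"y":0.0008,"z":0,"wx":0,"wy":0,"wz":0,"grip":0},{"x":-0.01,"y":0.0008,"z":0,"wx":0,"wy":0,"wz":0,"grip":0},{"x":-0.008,"y":0.0006,"z":0,"wx":0,"wy":0,"wz":0,"grip":0},{"x":0,"y":0,"z":0,"wx":0,"wy":0,"wz":0,"grip":0}]}}

```text
clock: 10.15
position: [0.4729, 0.078, 0.0173]
tool_rot: [-2.307, -2.132, 0.0]
contact_force: [-0.1, 0.7, -0.9]
gripper_width: 0.0131
gripper_force: 50.2
```

{"api": "jog_arm", "payload": {"targets": [{"x":0,"y":0,"z":0.02,"wx":0,"wy":0,"wz":0,"grip":0},{"x":0,"y":0,"z":0.05,"wx":0,"wy":0,"wz":0,"grip":0},{"x":0,"y":0,"z":0.06,"wx":0,"wy":0,"wz":0,"grip":0},{"x":0.021,"y":-0.048,"z":0,"wx":0,"wy":0,"wz":0,"grip":0},{"x":0.021,"y":-0.048,"z":0,"wx":0,"wy":0,"wz":0,"grip":0},{"x":0.021,"y":-0.048,"z":0,"wx":0,"wy":0,"wz":0,"grip":0},{"x":0.021,"y":-0.048,"z":0,"wx":0,"wy":0,"wz":0,"grip":0},{"x":0.021,"y":-0.048,"z":0,"wx":0,"wy":0,"wz":0,"grip":0},{"x":0.022,"y":-0.048,"z":0,"wx":0,"wy":0,"wz":0,"grip":0},{"x":0,"y":0,"z":0,"wx":0,"wy":0,"wz":0,"grip":0},{"x":0,"y":0,"z":0,"wx":0,"wy":0,"wz":0,"grip":0}]}}

```text
clock: 11.52
position: [0.6004, -0.21, 0.1468]
tool_rot: [-2.307, -2.13, -0.0]
contact_force: [-0.1, 0.2, -0.8]
gripper_width: 0.013
gripper_force: 50.1
```

Run:
```python
from h import *
show(.60,-.21,.0005,-4.45)
t=snap('top','t6.png');q=snap('scene','s6.png')
A=cv2.resize(t['color'][145:235,160:290,::-1],None,fx=4,fy=4,interpolation=2)
B=cv2.resize(q['color'][180:300,150:290,::-1],None,fx=2,fy=2,interpolation=2)
im=np.zeros((600,800,3),np.uint8); im[:360,:520]=A; im[360:600,520:800]=B
cv2.imwrite('pics/m6.png',im)
```

```text
clk 11.525 pos [ 0.6004 -0.21    0.1468] yaw -4.56 tilt [-9.e-04  1.e-03 -1.e+00] go [-0.0004  0.     -0.1463] wz 0.0019 F [-0.1  0.2 -0.8] w 0.013 50.133183002471924
```

View pics/m6.png

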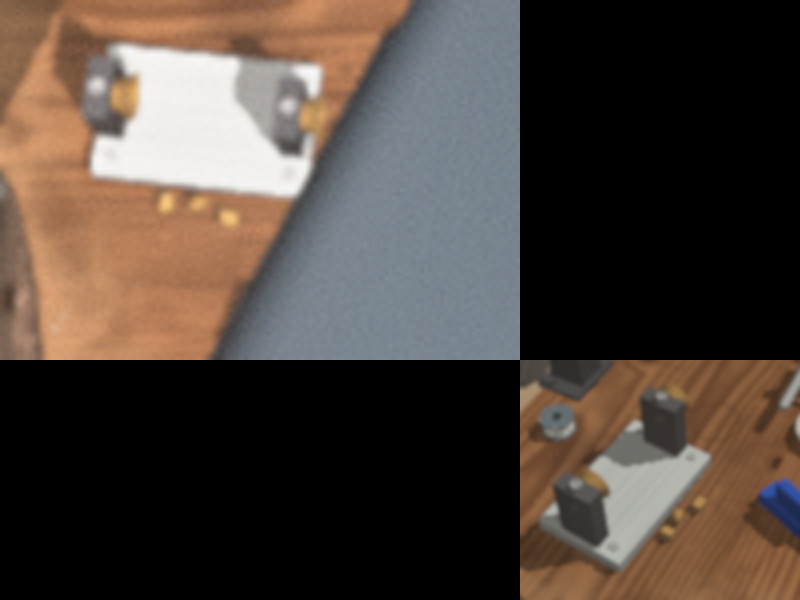

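All three offcuts, at (167,202), (198,203) and (229,217), are on the bench in front of the bed, and the bed is clear. Next I set the scraper down.

{"api": "jog_arm", "payload": {"targets": [{"x":0,"y":0,"z":-0.05,"wx":0,"wy":0,"wz":0,"grip":0},{"x":0,"y":0,"z":-0.05,"wx":0,"wy":0,"wz":0,"grip":0},{"x":0,"y":0,"z":-0.03,"wx":0,"wy":0,"wz":0,"grip":0},{"x":0,"y":0,"z":-0.01,"wx":0,"wy":0,"wz":0,"grip":0},{"x":0,"y":0,"z":0,"wx":0,"wy":0,"wz":0,"grip":0},{"x":0,"y":0,"z":0,"wx":0,"wy":0,"wz":0,"grip":0}]}}

```text
clock: 12.38
position: [0.6023, -0.2105, 0.0101]
tool_rot: [2.304, 2.13, 0.003]
contact_force: [0.6, -0.3, -0.8]
gripper_width: 0.0131
gripper_force: 50.2
```

```bash
python3 -c "
from h import *
show(.60,-.21,.0005,-4.45)"
```

```text
clk 12.375 pos [ 0.6023 -0.2105  0.0101] yaw -4.5 tilt [ 0.004  -0.0019 -1.    ] go [-0.0023  0.0005 -0.0096] wz 0.0009 F [ 0.6 -0.3 -0.8] w 0.0131 50.194907784461975
```

{"api": "jog_arm", "payload": {"targets": [{"x":0,"y":0,"z":-0.004,"wx":0,"wy":0,"wz":0,"grip":0},{"x":0,"y":0,"z":-0.002,"wx":0,"wy":0,"wz":0,"grip":0},{"x":0,"y":0,"z":0,"wx":0,"wy":0,"wz":0,"grip":0},{"x":0,"y":0,"z":0,"wx":0,"wy":0,"wz":0,"grip":0}]}}

```text
clock: 12.88
position: [0.6005, -0.2101, 0.0013]
tool_rot: [-2.307, -2.132, 0.0]
contact_force: [0.2, 0.2, -0.9]
gripper_width: 0.0128
gripper_force: 50.2
```

{"api": "jog_arm", "payload": {"targets": [{"x":0,"y":0,"z":-0.0008,"wx":0,"wy":0,"wz":0,"grip":0},{"x":0,"y":0,"z":0,"wx":0,"wy":0,"wz":0,"grip":0.45},{"x":0,"y":0,"z":0,"wx":0,"wy":0,"wz":0,"grip":0.45},{"x":0,"y":0,"z":0,"wx":0,"wy":0,"wz":0,"grip":0.45},{"x":0,"y":0,"z":0.03,"wx":0,"wy":0,"wz":0,"grip":0.45},{"x":0,"y":0,"z":0.06,"wx":0,"wy":0,"wz":0,"grip":0.45},{"x":-0.037,"y":-0.024,"z":0,"wx":0,"wy":0,"wz":0.04,"grip":0.45},{"x":-0.037,"y":-0.024,"z":0,"wx":0,"wy":0,"wz":0.04,"grip":0.5},{"x":-0.037,"y":-0.024,"z":0,"wx":0,"wy":0,"wz":0.04,"grip":0.5},{"x":-0.037,"y":-0.024,"z":0,"wx":0,"wy":0,"wz":0.006,"grip":0.5},{"x":0,"y":0,"z":0,"wx":0,"wy":0,"wz":0,"grip":0.5},{"x":0,"y":0,"z":0,"wx":0,"wy":0,"wz":0,"grip":0.5}]}}

```text
clock: 14.38
position: [0.4529, -0.3061, 0.0909]
tool_rot: [2.169, 2.272, 0.001]
contact_force: [0.0, -0.1, -0.6]
gripper_width: 0.0424
gripper_force: 0.0
```

Run:
```python
from h import *
show(.4524,-.3062,.0,2.7)
s=wsnap('w7.png'); t=snap('top','t7.png'); q=snap('scene','s7.png')
# rod shank: bright grey strip; fit its axis in wrist image by code
g=s['color'].astype(int)
print('expected tip,junction',wproj(s,[[.442,-.0864,.032],[.4512,-.2812,.036],[.4524,-.3062,.044]]).round(1))
sat=g.max(2)-g.min(2); 
for v in range(40,280,30):
    us=[u for u in range(180,330) if sat[v,u]<22 and g[v,u].min()>110]
    if us: p=wpx(s,np.mean(us),v,.034); print(v,min(us),max(us),p.round(4))
# scraper in the top/scene views: wood blob width
print('scr px scene',w2px(q,[.6,-.21,.042]))
P=q['color'][100:170,215:285,::-1]; cv2.imwrite('pics/s7c.png',cv2.resize(P,None,fx=6,fy=6))
```

```text
clk 14.375 pos [ 0.4529 -0.3061  0.0909] yaw 2.67 tilt [ 1.e-03 -1.e-04 -1.e+00] go [-0.0005 -0.0001 -0.0909] wz 0.0005 F [ 0.  -0.1 -0.6] w 0.0424 0.0
expected tip,junction [[251.8 -67.1]
 [251.6 169.8]
 [251.7 204.5]]
40 245 259 [ 0.4468 -0.1831  0.034 ]
70 245 259 [ 0.4479 -0.2061  0.034 ]
100 245 259 [ 0.449  -0.2286  0.034 ]
130 245 259 [ 0.4501 -0.2511  0.034 ]
160 245 259 [ 0.4511 -0.274   0.034 ]
250 192 314 [ 0.4556 -0.3504  0.034 ]
scr px scene [[243.13195408 147.87403546]]
```

{"api": "jog_arm", "payload": {"targets": [{"x":0,"y":0,"z":-0.03,"wx":0,"wy":0,"wz":0,"grip":0.5},{"x":0,"y":0,"z":-0.03,"wx":0,"wy":0,"wz":0,"grip":0.5},{"x":0,"y":0,"z":-0.02,"wx":0,"wy":0,"wz":0,"grip":0.5},{"x":0,"y":0,"z":-0.006,"wx":0,"wy":0,"wz":0,"grip":0.5},{"x":0,"y":0,"z":-0.004,"wx":0,"wy":0,"wz":0,"grip":0.5},{"x":0,"y":0,"z":0,"wx":0,"wy":0,"wz":0,"grip":0.5},{"x":0,"y":0,"z":0,"wx":0,"wy":0,"wz":0,"grip":0.5}]}}

```text
clock: 15.4
position: [0.4533, -0.3066, 0.0017]
tool_rot: [2.167, 2.272, 0.0]
contact_force: [0.5, -0.1, -0.2]
gripper_width: 0.0428
gripper_force: 0.0
```

Run:
```python
from h import *
show(.4525,-.3062,.0,2.7)
s=load('w7.png'); print(s['color'][155:190:2,252].mean(1).round())
print([wpx(s,252,v,.04).round(4)[1] for v in range(161,178,3)])
```

```text
clk 15.4 pos [ 0.4533 -0.3066  0.0017] yaw 2.7 tilt [ 0.0015 -0.0013 -1.    ] go [-0.0008  0.0004 -0.0017] wz 0.0001 F [ 0.5 -0.1 -0.2] w 0.0428 0.0
[221. 221. 220. 216. 184. 209. 178.  69.  74.  77.  77.  75.  79.  71.
  75.  75.  77.  74.]
[np.float64(-0.2736), np.float64(-0.2759), np.float64(-0.2781), np.float64(-0.2804), np.float64(-0.2827), np.float64(-0.285)]
```

{"api": "jog_arm", "payload": {"targets": [{"x":0,"y":0,"z":-0.001,"wx":0,"wy":0,"wz":0,"grip":0},{"x":0,"y":0,"z":0,"wx":0,"wy":0,"wz":0,"grip":0},{"x":0,"y":0,"z":0,"wx":0,"wy":0,"wz":0,"grip":0},{"x":0,"y":0,"z":0,"wx":0,"wy":0,"wz":0,"grip":0},{"x":0,"y":0,"z":0,"wx":0,"wy":0,"wz":0,"grip":0}], "grip_force": 60}}

```text
clock: 16.02
position: [0.4529, -0.3065, 0.0002]
tool_rot: [2.168, 2.272, -0.0]
contact_force: [0.4, 0.3, 4.3]
gripper_width: 0.0149
gripper_force: 60.8
```

```bash
python3 -c "
from h import *
show(.4525,-.3062,.0,2.7)"
```

```text
clk 16.025 pos [ 4.529e-01 -3.065e-01  2.000e-04] yaw 2.69 tilt [ 8.e-04 -9.e-04 -1.e+00] go [-0.0004  0.0003 -0.0002] wz 0.0002 F [0.4 0.3 4.3] w 0.0149 60.7559072971344
```

{"api": "jog_arm", "payload": {"targets": [{"x":0,"y":0,"z":0.01,"wx":0,"wy":0,"wz":0,"grip":0},{"x":0,"y":0,"z":0.02,"wx":0,"wy":0,"wz":0,"grip":0},{"x":0,"y":0,"z":0.03,"wx":0,"wy":0,"wz":0,"grip":0},{"x":0.015,"y":0.01,"z":0,"wx":0,"wy":0,"wz":-0.031,"grip":0},{"x":0.016,"y":0.01,"z":0,"wx":0,"wy":0,"wz":-0.031,"grip":0},{"x":0.016,"y":0.01,"z":0,"wx":0,"wy":0,"wz":-0.031,"grip":0},{"x":0.016,"y":0.01,"z":0,"wx":0,"wy":0,"wz":-0.032,"grip":0},{"x":0,"y":0,"z":-0.015,"wx":0,"wy":0,"wz":0,"grip":0},{"x":0,"y":0,"z":-0.01,"wx":0,"wy":0,"wz":0,"grip":0},{"x":0,"y":0,"z":0,"wx":0,"wy":0,"wz":0,"grip":0},{"x":0,"y":0,"z":0,"wx":0,"wy":0,"wz":0,"grip":0}]}}

```text
clock: 17.4
position: [0.5149, -0.2663, 0.0343]
tool_rot: [-2.307, -2.132, 0.0]
contact_force: [0.0, 0.8, -1.2]
gripper_width: 0.0145
gripper_force: 60.1
```

Run:
```python
from h import *
show(.5161,-.2665,.0342,-4.45); print(r.get_state()['wrist_torque'])
t=snap('top','t8.png');q=snap('scene','s8.png')
st=r.get_state();p=st['position'];k=np.radians(-4.45);ya=np.array([-np.sin(k),np.cos(k),0])
P=[p+[0,0,.0318]+ya*d for d in (.03,.12,.22)]; c=np.array([.5425,.0725,.066]); Q=[c-.09*ya,c+.044*ya,c+.076*ya]
A=t['color'][150:215,170:290,::-1]; B=q['color'][130:270,160:330,::-1]
A=cv2.resize(A,None,fx=6.6,fy=4.6,interpolation=2)[:299]; B=cv2.resize(B,None,fx=2.1,fy=2.1,interpolation=2)
for pts,col in ((P,(0,0,255)),(Q,(0,255,0))):
    for x in pts:
        u,v=w2px(t,x)[0]; cv2.circle(A,(int((u-170)*6.6),int((v-150)*4.6)),2,col,-1)
        u,v=w2px(q,x)[0]; cv2.circle(B,(int((u-160)*2.1),int((v-130)*2.1)),2,col,-1)
im=np.zeros((595,800,3),np.uint8); im[:A.shape[0],:min(800,A.shape[1])]=A[:,:800]; im[300:300+min(295,B.shape[0]),:B.shape[1]]=B[:295]
cv2.imwrite('pics/m8.png',im)
# image code: shank line in scene view
g=q['color'].astype(int); sat=g.max(2)-g.min(2)
a,b=w2px(q,P[1])[0],w2px(q,P[2])[0]; n=np.array([-(b-a)[1],(b-a)[0]])/np.linalg.norm(b-a)
for f in (0,.3,.6,.9,1,1.05,1.1,1.2):
    m=a+(b-a)*f; pr=[int(g[int(round(y)),int(round(x))].mean()) for x,y in (m+n*j for j in range(-8,9))]; print(f,m.round(1),pr)
```

```text
clk 17.4 pos [ 0.5149 -0.2663  0.0343] yaw -4.51 tilt [-6.e-04  3.e-04 -1.e+00] go [ 0.0012 -0.0002 -0.0001] wz 0.001 F [ 0.   0.8 -1.2] w 0.0145 60.10883688926697
[-0.17268854  0.04955274  0.04190207]
0 [258.8 163.5] [85, 69, 58, 62, 82, 109, 157, 167, 166, 133, 78, 62, 58, 59, 63, 63, 82]
0.3 [251.6 171.2] [84, 76, 55, 57, 95, 120, 147, 170, 165, 151, 101, 64, 62, 62, 62, 64, 64]
0.6 [244.3 178.9] [79, 79, 79, 89, 100, 135, 155, 170, 162, 144, 122, 97, 95, 91, 92, 84, 67]
0.9 [237.  186.6] [84, 95, 100, 98, 106, 121, 163, 173, 172, 140, 122, 106, 94, 96, 99, 96, 93]
1 [234.6 189.1] [91, 96, 101, 96, 81, 93, 89, 105, 129, 112, 98, 98, 94, 96, 95, 90, 90]
1.05 [233.4 190.4] [94, 102, 102, 96, 74, 71, 64, 69, 82, 82, 95, 98, 98, 97, 99, 97, 91]
1.1 [232.2 191.7] [97, 103, 101, 96, 72, 58, 55, 57, 61, 86, 96, 99, 97, 99, 100, 97, 93]
1.2 [229.7 194.2] [97, 102, 100, 100, 89, 84, 102, 105, 92, 107, 110, 103, 99, 102, 100, 95, 93]
```

{"api": "jog_arm", "payload": {"targets": [{"x":0.0012,"y":0,"z":0,"wx":0,"wy":0,"wz":0,"grip":0},{"x":0.0008,"y":0.01,"z":0,"wx":0,"wy":0,"wz":0,"grip":0},{"x":0.0008,"y":0.01,"z":0,"wx":0,"wy":0,"wz":0,"grip":0},{"x":0.0008,"y":0.01,"z":0,"wx":0,"wy":0,"wz":0,"grip":0},{"x":0.0004,"y":0.005,"z":0,"wx":0,"wy":0,"wz":0,"grip":0},{"x":0,"y":0,"z":0,"wx":0,"wy":0,"wz":0,"grip":0},{"x":0,"y":0,"z":0,"wx":0,"wy":0,"wz":0,"grip":0}]}}

```text
clock: 18.38
position: [0.5195, -0.2312, 0.0346]
tool_rot: [2.306, 2.133, -0.0]
contact_force: [-0.2, 0.2, -1.7]
gripper_width: 0.0145
gripper_force: 60.1
```

```bash
cat >> h.py <<'E'
def fr(st=None):
    st=st or r.get_state(); k=np.radians(-4.45); d=st['position'][:2]-[.5425,.0725]
    x=np.cos(k)*d[0]+np.sin(k)*d[1]; y=-np.sin(k)*d[0]+np.cos(k)*d[1]
    M=R.from_rotvec(st['tool_rot']).as_matrix()
    print('clk',st['clock'],'frame: x %.4f tip y %.4f axis z %.4f'%(x,y+.22,st['position'][2]+.0318),'yaw',np.degrees(np.arctan2(M[1,1],M[0,1])).round(2),'F',st['contact_force'].round(1),'T',st['wrist_torque'].round(2),'w',round(st['gripper_width'],4))
E
python3 - <<'E'
from h import *
fr()
s=wsnap('w9.png')
t=snap('top','t9.png');g=t['color'].astype(int)
E
```

```text
clk 18.375 frame: x 0.0007 tip y -0.0846 axis z 0.0664 yaw -4.47 F [-0.2  0.2 -1.7] T [-0.14  0.02 -0.04] w 0.0145
```

{"api": "jog_arm", "payload": {"targets": [{"x":0.0004,"y":0.005,"z":0,"wx":0,"wy":0,"wz":0,"grip":0},{"x":0.0004,"y":0.005,"z":0,"wx":0,"wy":0,"wz":0,"grip":0},{"x":0.0004,"y":0.005,"z":0,"wx":0,"wy":0,"wz":0,"grip":0},{"x":0,"y":0,"z":0,"wx":0,"wy":0,"wz":0,"grip":0},{"x":0,"y":0,"z":0,"wx":0,"wy":0,"wz":0,"grip":0}]}}

```text
clock: 19.1
position: [0.5208, -0.216, 0.0346]
tool_rot: [2.306, 2.133, -0.0]
contact_force: [-0.4, -0.8, -2.0]
gripper_width: 0.0145
gripper_force: 60.1
```

```bash
python3 -c "
from h import *
fr()"
```

```text
clk 19.1 frame: x 0.0007 tip y -0.0694 axis z 0.0664 yaw -4.46 F [-0.4 -0.8 -2. ] T [-0.06 -0.03 -0.04] w 0.0145
```

{"api": "jog_arm", "payload": {"targets": [{"x":0.0004,"y":0.005,"z":0,"wx":0,"wy":0,"wz":0,"grip":0},{"x":0.0004,"y":0.005,"z":0,"wx":0,"wy":0,"wz":0,"grip":0},{"x":0.0004,"y":0.005,"z":0,"wx":0,"wy":0,"wz":0,"grip":0},{"x":0.0004,"y":0.005,"z":0,"wx":0,"wy":0,"wz":0,"grip":0},{"x":0,"y":0,"z":0,"wx":0,"wy":0,"wz":0,"grip":0},{"x":0,"y":0,"z":0,"wx":0,"wy":0,"wz":0,"grip":0}]}}

```text
clock: 19.85
position: [0.5223, -0.1961, 0.0346]
tool_rot: [2.306, 2.133, -0.0]
contact_force: [-0.6, 0.7, -1.5]
gripper_width: 0.015
gripper_force: 60.1
```

```bash
python3 -c "
from h import *
fr()"
```

```text
clk 19.85 frame: x 0.0007 tip y -0.0493 axis z 0.0664 yaw -4.46 F [-0.6  0.7 -1.5] T [-0.11  0.09 -0.03] w 0.015
```

{"api": "jog_arm", "payload": {"targets": [{"x":0.0008,"y":0.01,"z":0,"wx":0,"wy":0,"wz":0,"grip":0},{"x":0.0008,"y":0.01,"z":0,"wx":0,"wy":0,"wz":0,"grip":0},{"x":0.0008,"y":0.01,"z":0,"wx":0,"wy":0,"wz":0,"grip":0},{"x":0.0008,"y":0.01,"z":0,"wx":0,"wy":0,"wz":0,"grip":0},{"x":0,"y":0,"z":0,"wx":0,"wy":0,"wz":0,"grip":0},{"x":0,"y":0,"z":0,"wx":0,"wy":0,"wz":0,"grip":0}]}}

```text
clock: 20.6
position: [0.5256, -0.1561, 0.0346]
tool_rot: [2.306, 2.133, -0.0]
contact_force: [0.1, 0.1, -2.1]
gripper_width: 0.0151
gripper_force: 60.1
```

```bash
python3 -c "
from h import *
fr()"
```

```text
clk 20.6 frame: x 0.0009 tip y -0.0092 axis z 0.0664 yaw -4.46 F [ 0.1  0.1 -2.1] T [-0.09 -0.05 -0.01] w 0.0151
```

{"api": "jog_arm", "payload": {"targets": [{"x":0.0007,"y":0.01,"z":0,"wx":0,"wy":0,"wz":0,"grip":0},{"x":0.0008,"y":0.01,"z":0,"wx":0,"wy":0,"wz":0,"grip":0},{"x":0.0008,"y":0.01,"z":0,"wx":0,"wy":0,"wz":0,"grip":0},{"x":0.0007,"y":0.01,"z":0,"wx":0,"wy":0,"wz":0,"grip":0},{"x":0.0008,"y":0.01,"z":0,"wx":0,"wy":0,"wz":0,"grip":0},{"x":0,"y":0,"z":0,"wx":0,"wy":0,"wz":0,"grip":0},{"x":0,"y":0,"z":0,"wx":0,"wy":0,"wz":0,"grip":0}]}}

```text
clock: 21.48
position: [0.5294, -0.1061, 0.0346]
tool_rot: [2.306, 2.133, -0.0]
contact_force: [1.3, -0.2, -2.5]
gripper_width: 0.0146
gripper_force: 60.1
```

```bash
python3 -c "
from h import *
fr()"
```

```text
clk 21.475 frame: x 0.0008 tip y 0.0409 axis z 0.0664 yaw -4.46 F [ 1.3 -0.2 -2.5] T [-0.11 -0.01  0.01] w 0.0146
```

{"api": "jog_arm", "payload": {"targets": [{"x":0.0004,"y":0.005,"z":0,"wx":0,"wy":0,"wz":0,"grip":0},{"x":0.0004,"y":0.005,"z":0,"wx":0,"wy":0,"wz":0,"grip":0},{"x":0.0004,"y":0.005,"z":0,"wx":0,"wy":0,"wz":0,"grip":0},{"x":0,"y":0,"z":0,"wx":0,"wy":0,"wz":0,"grip":0},{"x":0,"y":0,"z":0,"wx":0,"wy":0,"wz":0,"grip":0}]}}

```text
clock: 22.1
position: [0.5305, -0.0911, 0.0346]
tool_rot: [2.306, 2.133, -0.0]
contact_force: [0.1, 0.8, -2.3]
gripper_width: 0.0148
gripper_force: 60.1
```

```bash
python3 -c "
from h import *
fr()"
```

```text
clk 22.1 frame: x 0.0008 tip y 0.0560 axis z 0.0664 yaw -4.46 F [ 0.1  0.8 -2.3] T [-0.05  0.   -0.01] w 0.0148
```

{"api": "jog_arm", "payload": {"targets": [{"x":0.0004,"y":0.005,"z":0,"wx":0,"wy":0,"wz":0,"grip":0},{"x":0.0004,"y":0.005,"z":0,"wx":0,"wy":0,"wz":0,"grip":0},{"x":0,"y":0,"z":0,"wx":0,"wy":0,"wz":0,"grip":0},{"x":0,"y":0,"z":0,"wx":0,"wy":0,"wz":0,"grip":0}]}}

```text
clock: 22.6
position: [0.5313, -0.081, 0.0346]
tool_rot: [2.306, 2.133, -0.0]
contact_force: [-0.2, -0.3, -1.4]
gripper_width: 0.0146
gripper_force: 60.1
```

```bash
python3 -c "
from h import *
fr()"
```

```text
clk 22.6 frame: x 0.0008 tip y 0.0661 axis z 0.0664 yaw -4.46 F [-0.2 -0.3 -1.4] T [-0.09  0.01  0.04] w 0.0146
```

Still free of force; 22 mm more puts the tip about 12 mm beyond the far face.

{"api": "jog_arm", "payload": {"targets": [{"x":0.0004,"y":0.005,"z":0,"wx":0,"wy":0,"wz":0,"grip":0},{"x":0.0004,"y":0.005,"z":0,"wx":0,"wy":0,"wz":0,"grip":0},{"x":0.0004,"y":0.005,"z":0,"wx":0,"wy":0,"wz":0,"grip":0},{"x":0.0004,"y":0.005,"z":0,"wx":0,"wy":0,"wz":0,"grip":0},{"x":0.0002,"y":0.003,"z":0,"wx":0,"wy":0,"wz":0,"grip":0},{"x":0,"y":0,"z":0,"wx":0,"wy":0,"wz":0,"grip":0},{"x":0,"y":0,"z":0,"wx":0,"wy":0,"wz":0,"grip":0}]}}

```text
clock: 23.48
position: [0.5331, -0.0581, 0.0346]
tool_rot: [2.306, 2.133, -0.0]
contact_force: [0.1, -0.2, -1.0]
gripper_width: 0.0152
gripper_force: 60.1
```

Run:
```python
from h import *
fr()
t=snap('top','t10.png');q=snap('scene','s10.png')
A=cv2.resize(q['color'][110:235,150:300,::-1],(600,500),interpolation=2)
B=cv2.resize(t['color'][145:205,160:210,::-1],(200,240),interpolation=2); C=cv2.resize(t['color'][120:190,280:350,::-1],(200,200),interpolation=2)
im=np.zeros((500,800,3),np.uint8); im[:,:600]=A; im[:240,600:]=B; im[250:450,600:]=C
cv2.imwrite('pics/m10.png',im)
```

```text
clk 23.475 frame: x 0.0008 tip y 0.0891 axis z 0.0664 yaw -4.47 F [ 0.1 -0.2 -1. ] T [-0.1  -0.01  0.01] w 0.0152
```

View pics/m10.png

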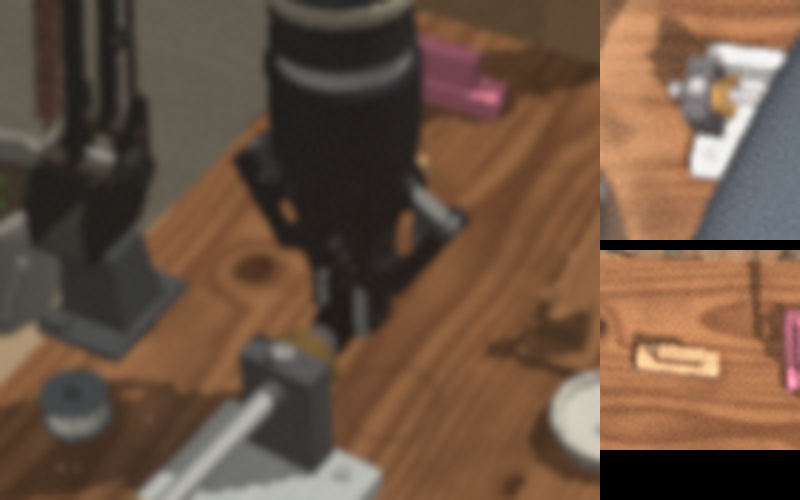

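The rod passes through both bushings and its nose shows beyond the far upright (top inset, (668..688,88), about 13 mm). The scraper stands upright at (680,358), the dish and spool are untouched, and the contact force is near zero.

```bash
python3 -c "
from plant import r
print(r.close_job())"
```

```text
the job is handed in; nothing more can be done
None
```

The job is handed in: all three offcuts are on the bench, the scraper is standing upright, and the rod is through both bushings with its end about 13 mm past the far upright, still held by its handle with almost no force on it.

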